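# Clamp a rubber mould in the bench screw press

### The arm

A 7-joint arm with a two-finger parallel gripper is mounted at the origin on the work surface; the furniture and walls round the work are solid. World frame = base frame: x ahead of the robot, y to its left, z up, the work surface at z = 0. Lengths are in m, angles in rad, forces in N, time in s.
With the tool pointing down it reaches from about 0.425 to 0.925 m from the base axis. Payload 6.8 kg.
Tool frame: the origin (TCP) lies midway between the tips of the shut fingers; the grasp point (between the pads) lies 19 mm behind it (bot.tcp_to_grasp is the distance from the TCP to the grasp point, in m); z points along the fingers, y is the line along which they close (so a half turn about z gives the same grasp; the last joint's range is limited). The gripper opens to 88 mm and grips with 3 to 60 N. Pads are 20 mm wide; open, the fingers measure 115 mm over their backs; the gripper's body (75 mm by 178 mm) begins 61 mm behind the grasp point.
Start: joints at [-1.288, 0.477, 0.022, 1.555, -0.011, 1.109, -0.083], TCP at [0.257, 0.624, 0.192] pointing down, gripper open.
Joint ranges: [-2.96, 2.96], [-0.34, 2.1], [-1.41, 1.46], [0.24, 2.44], [-1.37, 4.51], [0.17, 1.92], [-2.96, 2.96]. Speed limits (rad/s): [2.39, 2.39, 3.14, 3.14, 3.14, 3.14, 3.14].

### API

Orientations are given as a unit quaternion [w, x, y, z].
In Python, from bench import bot, imaging, job_done, finder gives the robot as it stands.
- The arm moves only by the tool arm_command, never from a script. Its argument "commands" is a list of rows, each a list of 5 numbers: the gripper command: -1 is fully open, 1 is shut, values between are in proportion, then the shift along the tool's x, y, z in cm, then the turn about the tool's z in units of 5 degrees (1.0 is 5 degrees). In form: [[jaw, tx, ty, tz, roll], ...]. A call has 1 to 10 rows; each row shifts and turns the commanded pose from where the row before left it, along the tool's axes as they then stand; what a row does not reach is not made up. A row lasts 1/10 s, in which the tool goes at most 50 mm and 8.59 degrees, less where a joint would pass 70% of its speed; a pose out of reach is approached as far as the arm can. A call is refused whole if a number of a shift passes 5 or a number of a turn 1, either way. A call with a gripper value outside its range is refused whole. The fingers move at their own pace and stop on an object; the grip force is fixed at half the most. Time passes only in rows, so rows that do not move let the fingers close. It gives the time, the measured TCP pose, the force, the opening and the grip force at its end, in the units of the state.
- bot.get_state(): the state, without advancing time (a new reading comes with each control period).
- imaging.grab_frame(name): name is "scene" or "top" or "wrist"; returns the picture (420x560x3 uint8, red, green, blue); there is no depth.
- imaging.calibration(name): a dict with "vfov" (degrees; the focal length in pixels is half the picture's height over the tangent of half this angle, whatever the lens; pixels are square), "cx", "cy" (the principal point, pixels), "pose" (4x4, takes a point from camera to world coordinates). Camera axes: x right, y down, z forward; pixel columns grow to the right and rows downward; lengths in m; the calibration is good to about 2 mm. A picture is of the moment at which its call begins: read the wrist's pose just before it. calibration takes no time and is no camera call; for the wrist camera it gives the pose at the moment of the call.
- job_done(): hands the job in; it is judged then, once.
Trained networks look in the newest picture that a camera, given by its name, has taken for a name from the list of things; names that differ only in an ending like _2 or _b are one class to them, and where a whole thing is asked for, a point or a joint stands for the part that bears it (a point fixed in the world has none). Each returns a list of dicts, best first, with "score" (0 to 1); they miss things now and then, are a little off and sometimes report something else, mostly with a low value. They report only what shows in the picture. A call takes as long as a camera call. They do not tell look-alikes from the thing itself.
- finder.trace(name, camera): "region" (420x560 bool, what is visible of it) and "point" ([column, row] in pixels, amid what is visible of it).
- finder.mark_of(name, camera): "point" ([column, row] in pixels: a listed point, or the origin of a listed thing).
The state is a dict: "time": time; "q": joint angles; "qd": joint speeds; "effort": joint torques, N m; "tcp_pos": TCP position; "ee_rot": TCP orientation; "wrist_force": force on the tool from outside, world axes, zero at the start; "ft_torque": the same for the moment, N m; "gripper_width": opening from 0.0 (shut) to 1.0 (fully open); "grasp_force": force on a finger pad.
Only numpy, scipy, OpenCV 4.12 (cv2) and the standard library are available. Lean on these libraries where they do the work, as an engineer would, in place of code of your own. Each camera call takes 0.05 s, during which the arm holds its last target. There are 200 camera calls.

### The job

The cut rubber mould must be clamped shut while its wax sets, but the tray it lies in has been left pulled out of the bench press: push the tray's turned-up end with a fingertip until the tray is fully home under the press. Then push on an arm of the four-armed wheel on top, clockwise seen from above, until the sprung plate comes down onto the mould, and about a quarter turn more, so that the plate's springs are partly squeezed but never squeezed solid. Nothing needs gripping: lift nothing, and leave the other things on the bench where they are.

Things in the scene. Friction and masses are not known exactly. Their poses are not given: they have to be found in the camera images.
- press: Grey C-frame bench screw press, 200 x 205 mm foot, fixed to the table. Origin: on the table, right under the vertical screw axis. z up; the column stands at its +x side (47 mm thick, from x = 73 to 119 mm, y within 30 mm); the tray comes out towards its +y. The top of the overarm is 151 mm and of the brass nut 159 mm above the table. The press stands at a different place and yaw every time.
- tray (a joint): How far the steel tray is drawn out along the press's +y (m): 0 = fully home against its stop, up to 0.12. It slides with about 1.5 N of friction and stays where it is left.
- tray_end (a point): Centre of the outer face of the tray's turned-up end, the face to push towards the press's -y. The end is a plate 104 mm wide (along press x), 6 mm thick, from 26 to 72 mm above the table; this point is 56 mm above the table. When the tray is home it lies 171 mm from the screw axis. Its axes are those of the press.
- mould: Brown rubber mould block, 77 x 50 x 22 mm, loose, lying flat in the low-rimmed place (90 x 74 mm inside, rim 6 mm) of the tray, long side across the tray (along the press's x). Origin: centre of its underside, 32 mm above the table. With the tray home it lies right under the plate, its top 54 mm above the table.
- wheel (a joint): Turn of the four-armed wheel (rad), growing clockwise seen from above, range 0 to 11. Screw and wheel sink together, 16 mm for each full turn (2.55 mm per rad). At 0 the arms point along the press's x and y, so at value q one arm points at the press's yaw minus q, the others at 90 degrees to it. It stays where it is left: friction 0.18 N m, about 3 N at 65 mm from the axis.
- wheel_hub (a point): Centre of the wheel, on the screw axis at the height of the arms' centre lines; 212 mm above the table at wheel value 0, sinking with it. The arms are level round bars 12 mm thick with black balls 22 mm in diameter at their ends, 94 mm from the axis; the hub has 17 mm radius, reaches 14 mm above this point and 20 mm below. The axes turn with the wheel: arms along x and y.
- plate (a joint): How far the springs over the plate are squeezed (m): 0 = plate hanging free, 0.010 = squeezed solid. Once the plate rests on the mould it grows by 2.55 mm per rad of the wheel (4 mm per quarter turn); plate and springs press with about 8 N, plus 5 N per mm.
- plate_face (a point): Centre of the underside of the plate (84 x 60 x 14 mm, on the screw axis); 70 mm above the table at wheel value 0, sinking 2.55 mm per rad until it meets the mould's top at 54 mm (wheel value about 6.3).
- spare_mould_a: Bystander: spare brown mould lying on the table, 77 x 50 x 22 mm; origin under its centre.
- spare_mould_b: Bystander: another spare brown mould lying on the table, same size; origin under its centre.
- tweezers: Bystander: steel tweezers lying flat, 136 x 18 x 10 mm; origin under the centre.
- tape: Bystander: roll of tape lying flat, 58 mm across, 24 mm high; origin under the centre.
- cutters: Bystander: side cutters lying flat, 105 x 60 x 12 mm; origin under the centre.
- alcohol: Bystander: clear bottle, 66 mm across, 108 mm high; origin under the centre.
Mind the look-alikes: they are no part of the job. What is shaped like the mould but blue or purple is not meant.

How it is judged:
By the outcome, as a careful person would: the job done as asked, in the order asked, and still so for the second after the job is handed in, with the robot touching nothing.
It also fails if it takes over 67 s, if anything falls off the work surface, if the arm or the gripper's body presses on something with over 40 N, if the wrist force passes 120 N, or if a joint passes its speed limit or range.

## Working session

There is one attempt and no reset: what is moved stays moved. The work goes in short steps, Python scripts to look and compute and a tool call to move; the robot and the scene stay as the last step left them, time stands still between calls to the robot, and variables do not carry over. Pictures are saved under pics/ and viewed, at most 10 in all, crops included, and the job is handed in when it is done.

Besides the shell and the picture viewer there is one more tool, called in YAML: its name, and indented under it one key for each argument. arm_command: Moves the arm, as the interface text tells. Its arguments: {"type":"object","properties":{"commands":{"type":"array"}},"required":["commands"]}

```bash
mkdir -p pics; ls; cat > h.py <<'E'
import numpy as np, cv2
from bench import bot, imaging, job_done, finder
def K(n):
    c=imaging.calibration(n); f=210/np.tan(np.radians(c["vfov"])/2); return c,f,np.array(c["pose"])
def onz(n,p,z):
    c,f,T=K(n); d=T[:3,:3]@np.array([(p[0]-c["cx"])/f,(p[1]-c["cy"])/f,1]); o=T[:3,3]
    return o+d*(z-o[2])/d[2]
def proj(n,P):
    c,f,T=K(n); q=T[:3,:3].T@(np.array(P)-T[:3,3]); return np.array([c["cx"]+f*q[0]/q[2],c["cy"]+f*q[1]/q[2]])
E
python3 - <<'E'
from h import *
ims=[]
for n in ["scene","top"]:
    im=imaging.grab_frame(n); cv2.imwrite(f"pics/{n}0.png",im[:,:,::-1])
    c,f,T=K(n); print(n,f,T[:3,3].round(3),T[:3,2].round(2))
    for m,z in [("press",0),("tray_end",.056),("mould",.032),("wheel_hub",.212),("plate_face",.07)]:
        for r in finder.mark_of(m,n)[:2]:
            print(m,np.round(r["point"],1),round(r["score"],2),onz(n,r["point"],z).round(4))
s=bot.get_state();print(s["time"],s["tcp_pos"],s["ee_rot"])
E
```

```text
pics
scene 512.0605561035566 [-0.614  0.535  1.069] [ 0.69 -0.39 -0.61]
press [248.8 237.8] 0.62 [0.5399 0.0013 0.    ]
press [211.8 291.3] 0.61 [0.3843 0.2021 0.    ]
tray_end [178.6 249.3] 0.74 [0.5423 0.2337 0.056 ]
mould [167.7 289.8] 0.93 [0.4241 0.3159 0.032 ]
mould [214.6 343.5] 0.72 [0.186  0.2803 0.032 ]
wheel_hub [243.2 182.9] 0.79 [0.5453 0.004  0.212 ]
wheel_hub [247.4 239.5] 0.55 [0.307  0.1134 0.212 ]
plate_face [249.2 219.9] 0.48 [ 0.5414 -0.0053  0.07  ]
top 400.64261858227303 [ 0.321 -0.065  1.435] [ 0.08  0.01 -1.  ]
press [265.2 172. ] 0.92 [ 0.5503 -0.0147  0.    ]
press [313.9 221.9] 0.34 [ 0.3714 -0.1909  0.    ]
tray_end [194.4 170.1] 0.65 [0.5461 0.2299 0.056 ]
mould [182.8 265.4] 0.79 [0.2153 0.267  0.032 ]
mould [315. 149.] 0.77 [ 0.6289 -0.1916  0.032 ]
wheel_hub [266.9 157.1] 0.59 [ 0.5629 -0.0269  0.212 ]
wheel_hub [191.1 169.2] 0.19 [0.5233 0.2068 0.212 ]
0.6 [0.25711136 0.62411197 0.19207382] [-9.70710030e-06  1.94175472e-01  9.80966812e-01  9.60264816e-06]
```

View pics/scene0.png

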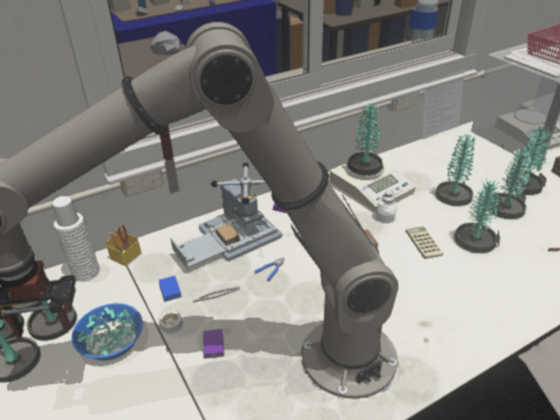

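View pics/top0.png

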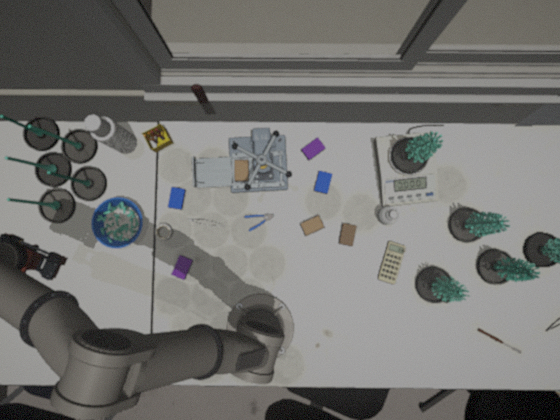

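Scene picture: the press stands at about (245,225), its tray drawn out to the left with its end at (178,250). The brown mould is in the tray at (228,234). In the top picture the press is at (262,162), the tray end at (195,171) and the mould at (241,170). Possible confusions in the top picture are the brown spares at (312,225) and (347,234) and the blue and purple blocks at (177,198), (323,182), (313,149) and (183,267). The one in the tray is the right mould. Next is a close crop.

```bash
python3 - <<'E'
import cv2
a=cv2.imread("pics/top0.png")[115:205,180:300]; b=cv2.imread("pics/scene0.png")[155:275,165:290]
cv2.imwrite("pics/c1.png",cv2.resize(a,None,fx=6.5,fy=6.5,interpolation=cv2.INTER_CUBIC))
E
```

```text
(no output)
```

View pics/c1.png

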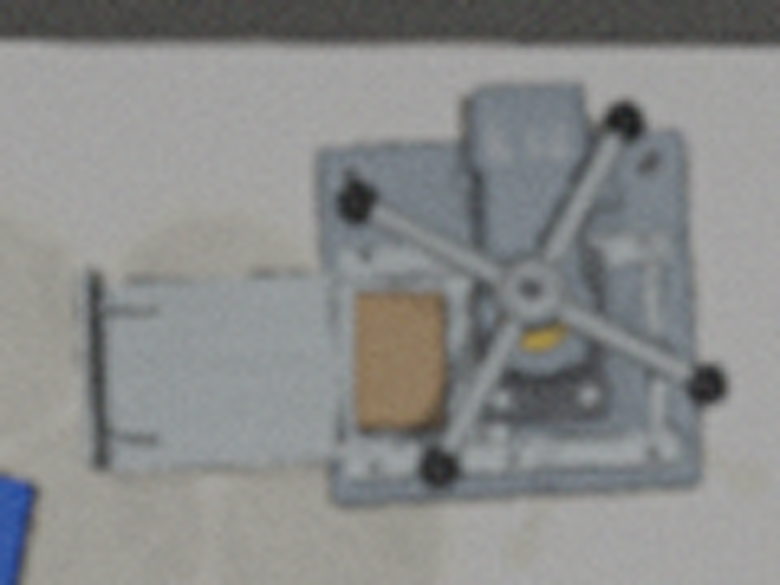

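The crop shows the brown mould in the tray at (400,360), the tray end as the plate at x≈95, the wheel hub at (532,290) and balls at (625,120), (357,201), (706,384) and (439,467).

```bash
python3 - <<'E'
from h import *
f=lambda p:(p[0]/6.5+180-.4,p[1]/6.5+115-.4)
B=np.array([onz("top",f(p),.212) for p in [(625,120),(357,201),(706,384),(439,467)]]); c=B.mean(0); print("balls",B.round(3),c)
d=B-c; print(np.linalg.norm(d[:,:2],axis=1), np.degrees(np.arctan2(d[:,1],d[:,0])))
print("hub",onz("top",f((532,290)),.22))
F=np.array([onz("top",f(p),.015) for p in [(318,150),(683,132),(702,485),(333,503)]]); print("foot",F.round(3),F.mean(0))
for i in range(4):
    e=F[(i+1)%4]-F[i]; print(np.linalg.norm(e), np.degrees(np.arctan2(e[1],e[0])))
E1=[onz("top",f(p),.072) for p in [(97,272),(103,468)]]; print("end",np.round(E1,3))
M=[onz("top",f(p),.054) for p in [(357,292),(445,292),(445,430),(357,430)]]; print("mould",np.mean(M,0))
for p in [(243.2,182.9)]: print(onz("scene",p,.212))
E
```

```text
balls [[ 0.639 -0.054  0.212]
 [ 0.598  0.074  0.212]
 [ 0.512 -0.093  0.212]
 [ 0.471  0.033  0.212]] [ 0.55496408 -0.00996993  0.212     ]
[0.0943597  0.09444613 0.09370167 0.09419509] [ -27.52256844   62.58689655 -117.51468778  152.93016272]
hub [ 0.55458248 -0.01045946  0.22      ]
foot [[ 0.672  0.118  0.015]
 [ 0.683 -0.084  0.015]
 [ 0.487 -0.096  0.015]
 [ 0.475  0.107  0.015]] [0.57916423 0.01133932 0.015     ]
0.20265811429244937 -86.72237972809923
0.1971505746529931 -176.5638121257813
0.2026528094875023 93.27078767345594
0.1971264228850352 3.437749594682977
end [[0.591 0.227 0.072]
 [0.486 0.221 0.072]]
mould [0.54761398 0.06677507 0.054     ]
[0.5453035  0.00404623 0.212     ]
```

Hub ≈ (0.555, -0.010), yaw ≈ 3.3°, wheel ≈ 30.7° (mod 90°), tray out ≈ 65 mm. The radius check gives 94 mm, as it should. Now I shut the gripper and move clear of the left-hand clutter.

arm_command:
  commands:
    - [1,-2,-2.2,0,0]
    - [1,-2,-2.2,0,0]
    - [1,-2,-2.2,0,0]
    - [1,-2,-2.2,0,0]
    - [1,-2,-2.2,0,0]
    - [1,-2,-2.2,0,0]
    - [1,-2,-2.2,0,0]
    - [1,-2,-2.2,0,0]
    - [1,0,0,0,0]
    - [1,0,0,0,0]

```text
time: 1.6
tcp_pos: [0.3383, 0.4004, 0.1924]
ee_rot: [0.0, 0.195, 0.981, 0.0]
wrist_force: [0.7, 0.5, -0.3]
gripper_width: 0.125
grasp_force: 0.0
```

arm_command:
  commands:
    - [1,0,0,0,1]
    - [1,0,0,0,1]
    - [1,0,0,0,1]
    - [1,0,0,0,1]
    - [1,0,0,0,1]
    - [1,0,0,0,1]
    - [1,0,0,0,1]
    - [1,0,0,0,1]
    - [1,0,0,0,1]
    - [1,0,0,0,1]

```text
time: 2.6
tcp_pos: [0.3372, 0.4021, 0.1921]
ee_rot: [-0.0, 0.591, 0.807, 0.0]
wrist_force: [0.8, 0.6, -0.5]
gripper_width: 0.005
grasp_force: 0.0
```

arm_command:
  commands:
    - [1,0,0,0,1]
    - [1,0,0,0,1]
    - [1,0,0,0,0.86]
    - [1,0,0,0,0]
    - [1,0,0,0,0]

```text
time: 3.1
tcp_pos: [0.3374, 0.4015, 0.192]
ee_rot: [-0.0, 0.685, 0.728, 0.0]
wrist_force: [-0.0, 0.5, 0.5]
gripper_width: 0.004
grasp_force: 0.0
```

arm_command:
  commands:
    - [1,-1.6,1.9,0,0]
    - [1,-1.6,1.9,0,0]
    - [1,-1.6,1.9,0,0]
    - [1,-1.6,1.9,0,0]
    - [1,-1.6,1.9,0,0]
    - [1,-1.6,1.9,0,0]
    - [1,-1.6,1.9,0,0]
    - [1,-1.6,1.9,0,0]
    - [1,-1.6,1.9,0,0]
    - [1,-1.6,1.9,0,0]

```text
time: 4.1
tcp_pos: [0.5376, 0.2517, 0.192]
ee_rot: [-0.0, 0.685, 0.728, 0.0]
wrist_force: [-0.9, 0.4, 0.1]
gripper_width: 0.004
grasp_force: 0.0
```

arm_command:
  commands:
    - [1,0,0,0,0]
    - [1,0,0,0,0]

```text
time: 4.3
tcp_pos: [0.5368, 0.252, 0.1918]
ee_rot: [-0.0, 0.686, 0.727, -0.0]
wrist_force: [-0.3, 0.1, -1.5]
gripper_width: 0.007
grasp_force: 0.0
```

```bash
python3 - <<'E'
from h import *
im=imaging.grab_frame("top"); w=imaging.grab_frame("wrist")
a=cv2.resize(im[110:220,140:300],(800,550),interpolation=cv2.INTER_CUBIC)[:,:,::-1]
cv2.imwrite("pics/top1.png",a); cv2.imwrite("pics/w1.png",w[:,:,::-1])
c,f,T=K("wrist"); print(T.round(3))
s=bot.get_state(); print(s["tcp_pos"],s["wrist_force"])
for m,z in [("tray_end",.056),("wheel_hub",.212),("mould",.032)]:
  for r in finder.mark_of(m,"wrist")[:2]: print(m,r["point"],r["score"],onz("wrist",r["point"],z))
E
```

```text
[[ 0.998  0.058  0.014  0.532]
 [ 0.06  -0.968 -0.243  0.319]
 [-0.001  0.244 -0.97   0.384]
 [ 0.     0.     0.     1.   ]]
[0.53590149 0.25298289 0.19182121] [-0.149354    0.29648914 -0.41291627]
tray_end [277.6, 204.1] 0.74 [0.5375434  0.23999292 0.056     ]
mould [206.4, 137.2] 0.71 [0.45834727 0.30229684 0.032     ]
mould [275.1, 332.6] 0.51 [0.54498839 0.07022618 0.032     ]
```

View pics/w1.png

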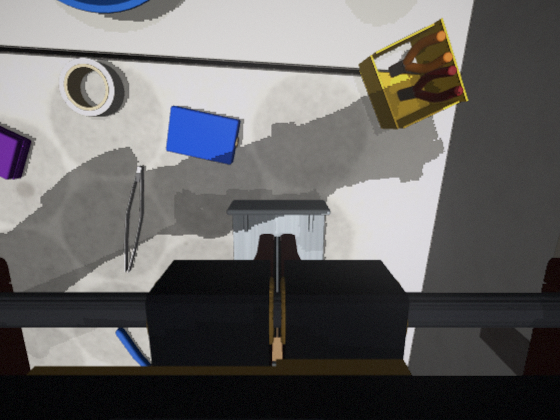

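The wrist picture shows the tray's turned-up end at rows 200–214, columns 228–329. The shut fingers are above the tray at (277,245). The yellow box at (415,75) is well clear.

```bash
python3 - <<'E'
from h import *
for r in (200.5,205,213.5):
  print(r,[onz("wrist",(278,r),z)[1].round(4) for z in (.026,.072)])
print([proj("wrist",(0.538,y,z)).round(1).tolist() for y in (.221,.2275,.234,.24) for z in (.026,.072)])
print(onz("wrist",(228,210),.072),onz("wrist",(329,210),.072))
E
```

```text
200.5 [np.float64(0.2367), np.float64(0.2472)]
205 [np.float64(0.2314), np.float64(0.2426)]
213.5 [np.float64(0.2215), np.float64(0.2339)]
[[276.7, 213.8], [276.7, 225.9], [277.1, 208.3], [277.1, 219.7], [277.4, 202.8], [277.5, 213.4], [277.7, 197.6], [277.9, 207.6]]
[0.4886817  0.23456011 0.072     ] [0.58889698 0.2405687  0.072     ]
```

arm_command:
  commands:
    - [1,2,0,0,0]
    - [1,0,0,2.3,0]
    - [1,0,0,2.3,0]
    - [1,0,0,2.3,0]
    - [1,0,0,2.3,0]
    - [1,0,0,2.3,0]
    - [1,0,0,2.3,0]
    - [1,0,0,0,0]
    - [1,0,0,0,0]

```text
time: 5.45
tcp_pos: [0.5355, 0.273, 0.0542]
ee_rot: [-0.0, 0.686, 0.728, -0.0]
wrist_force: [0.3, -0.0, 0.0]
gripper_width: 0.009
grasp_force: 0.0
```

arm_command:
  commands:
    - [1,-1,0,0,0]
    - [1,-1,0,0,0]
    - [1,-1,0,0,0]
    - [1,-1,0,0,0]
    - [1,-1,0,0,0]
    - [1,-1,0,0,0]
    - [1,-1,0,0,0]
    - [1,-1,0,0,0]
    - [1,-1,0,0,0]
    - [1,0,0,0,0]

```text
time: 6.45
tcp_pos: [0.5412, 0.1797, 0.0541]
ee_rot: [0.0, 0.687, 0.726, -0.0]
wrist_force: [-0.2, -0.2, 0.1]
gripper_width: 0.007
grasp_force: 0.0
```

arm_command:
  commands:
    - [1,-0.3,0,0,0]
    - [1,-0.2,0,0,0]
    - [1,-0.2,0,0,0]

```text
time: 6.75
tcp_pos: [0.5413, 0.1752, 0.054]
ee_rot: [-0.0, 0.686, 0.727, 0.0]
wrist_force: [-0.5, -0.3, -0.2]
gripper_width: 0.004
grasp_force: 0.0
```

arm_command:
  commands:
    - [1,-0.2,0,0,0]
    - [1,-0.2,0,0,0]

```text
time: 6.95
tcp_pos: [0.5416, 0.1709, 0.054]
ee_rot: [-0.0, 0.686, 0.727, 0.0]
wrist_force: [-0.0, 0.2, 0.6]
gripper_width: 0.006
grasp_force: 0.0
```

arm_command:
  commands:
    - [1,-0.2,0,0,0]
    - [1,-0.1,0,0,0]

```text
time: 7.15
tcp_pos: [0.5418, 0.1676, 0.0541]
ee_rot: [0.0, 0.686, 0.727, -0.0]
wrist_force: [-0.1, 1.0, -0.1]
gripper_width: 0.006
grasp_force: 0.0
```

```bash
python3 - <<'E'
from h import *
im=imaging.grab_frame("scene"); w=imaging.grab_frame("wrist")
a=cv2.resize(im[150:270,160:290],(520,480),interpolation=cv2.INTER_CUBIC)[:,:,::-1]
b=np.zeros((480,280,3),np.uint8); b[:280]=w[100:380,140:420,::-1]
cv2.imwrite("pics/m2.png",np.hstack([a,b])); print(bot.get_state()["wrist_force"])
E
```

```text
[-0.79083932  0.41554926  0.27071532]
```

View pics/m2.png

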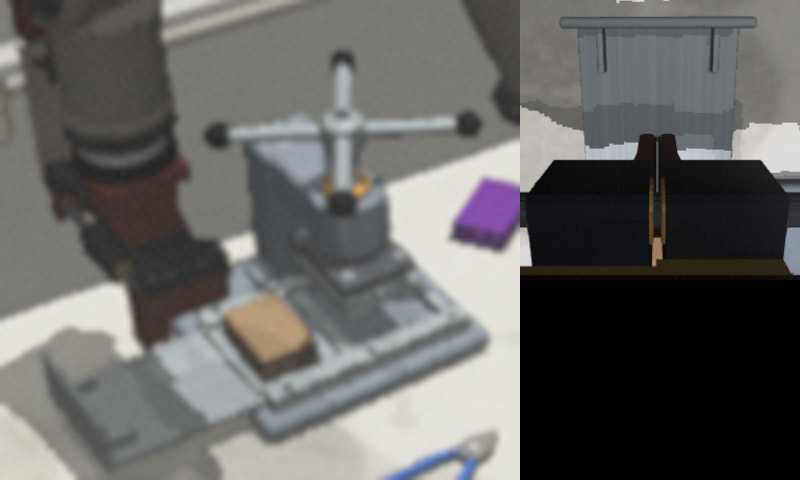

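The fingers are over the tray floor, inside the turned-up end: scene crop, end at (75,400), fingers at (150,340). So the end must be farther out than I measured. Before moving, I measure it again.

```bash
python3 - <<'E'
from h import *
c,f,T=K("wrist"); print(T.round(3), c["cx"],c["cy"],f, bot.get_state()["tcp_pos"], bot.get_state()["q"])
for r in (116,127): print(r,[onz("wrist",(280,r),z).round(4) for z in (.026,.072)])
print("width",onz("wrist",(180,122),.072),onz("wrist",(376,122),.072))
for n,z in [("wrist",.056),("scene",.056),("top",.056)]:
  if n=="top":imaging.grab_frame(n)
  for r in finder.mark_of("tray_end",n)[:2]: print(n,r["point"],r["score"],onz(n,r["point"],z))
# where TCP projects
p=bot.get_state()["tcp_pos"]
for n in("scene","top","wrist"): print(n,proj(n,p))
# scene crop corners of end plate (top edge) 
for q in [(47,352),(110,425),(112,465)]: print(onz("scene",(160+q[0]/4,150+q[1]/4),.072))
E
```

```text
[[ 0.998  0.056  0.014  0.538]
 [ 0.057 -0.968 -0.244  0.234]
 [ 0.     0.244 -0.97   0.246]
 [ 0.     0.     0.     1.   ]] 276.8197297638349 207.18208522961467 324.65018734384796 [0.54179206 0.16759101 0.05405087] [-0.64631906  0.48640113  0.30465673  1.94921983 -0.21026031  0.73628879
 -0.16086104]
116 [array([0.5399, 0.2397, 0.026 ]), array([0.5395, 0.2384, 0.072 ])]
127 [array([0.5403, 0.2327, 0.026 ]), array([0.5399, 0.2329, 0.072 ])]
width [0.4878621 0.2324557 0.072    ] [0.58947116 0.2382892  0.072     ]
wrist [273.2, 115.6] 0.69 [0.53578421 0.23902855 0.056     ]
scene [175.5, 249.0] 0.78 [0.54844093 0.24116514 0.056     ]
scene [199.02136391 242.3988666 ]
top [212.23945088 171.55333063]
wrist [276.59499272 234.70366629]
[0.58367111 0.23723706 0.072     ]
[0.48177348 0.22747333 0.072     ]
[0.4416292  0.24226235 0.072     ]
```

```bash
python3 - <<'E'
from h import *
im=imaging.grab_frame("scene").copy()
x0,y0=150,190
a=cv2.resize(im[y0:y0+75,x0:x0+100],(800,600),interpolation=cv2.INTER_CUBIC)[:,:,::-1].copy()
p=bot.get_state()["tcp_pos"]
for P,col in [(p,(0,0,255)),((.5395,.239,.072),(0,255,0)),((.5395,.239,.026),(255,0,0)),(p+[0,0,.02],(0,255,255))]:
  q=(proj("scene",P)+.5-[x0,y0])*8; cv2.circle(a,(int(q[0]),int(q[1])),5,col,2)
cv2.imwrite("pics/z3.png",a)
E
```

```text
(no output)
```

View pics/z3.png

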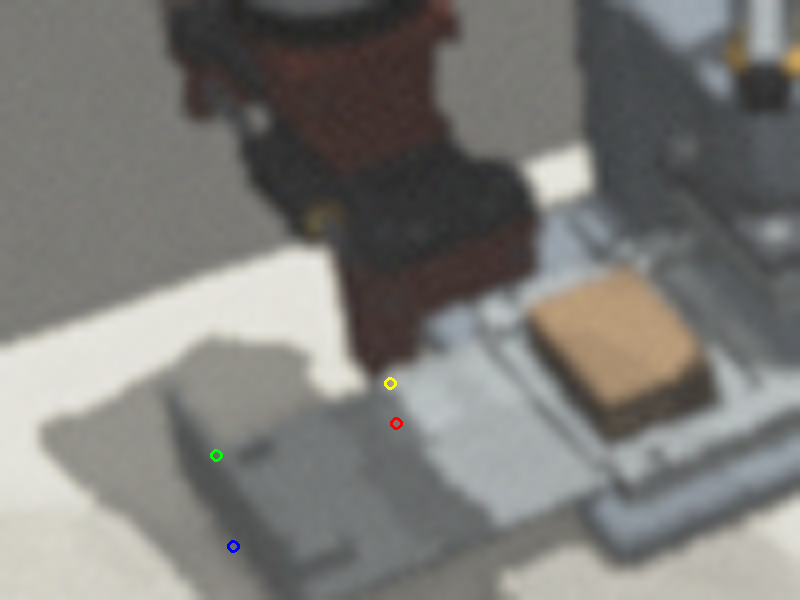

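The fingertip in the scene crop is at about (375,378), roughly 20 mm above the reported TCP (red dot). So it skimmed over the 72 mm high plate. I'll go back out, reach lower (reported z 0.033 clears the table either way) and push again.

arm_command:
  commands:
    - [1,0,0,-3,0]
    - [1,2,0,-1,0]
    - [1,3,0,0,0]
    - [1,3,0,0,0]
    - [1,3,0,0,0]
    - [1,0,0,0,0]
    - [1,0,0,2,0]
    - [1,0,0,2,0]
    - [1,0,0,2,0]
    - [1,0,0,0,0]

```text
time: 8.5
tcp_pos: [0.5336, 0.2758, 0.0316]
ee_rot: [-0.0, 0.687, 0.727, -0.003]
wrist_force: [1.0, -0.4, 0.3]
gripper_width: 0.002
grasp_force: 0.0
```

```bash
python3 - <<'E'
from h import *
s=bot.get_state(); p=s["tcp_pos"]; print(p,s["wrist_force"])
print("tip row",proj("wrist",p),proj("wrist",p+[0,0,.02]))
im=imaging.grab_frame("scene"); w=imaging.grab_frame("wrist")
x0,y0=150,190
a=cv2.resize(im[y0:y0+75,x0:x0+60],(400,500),interpolation=cv2.INTER_CUBIC)[:,:,::-1]
b=cv2.resize(w[120:370,180:380],(400,500))[:,:,::-1]
cv2.imwrite("pics/m4.png",np.hstack([a,b])); print((proj("scene",p)+.5-[x0,y0])*6.667)
E
```

```text
[0.53358005 0.27575637 0.0316324 ] [ 0.9954181  -0.43689027  0.27339334]
tip row [276.58158578 234.67112108] [276.40657393 246.33259907]
[120.31540117 483.20467146]
```

View pics/m4.png

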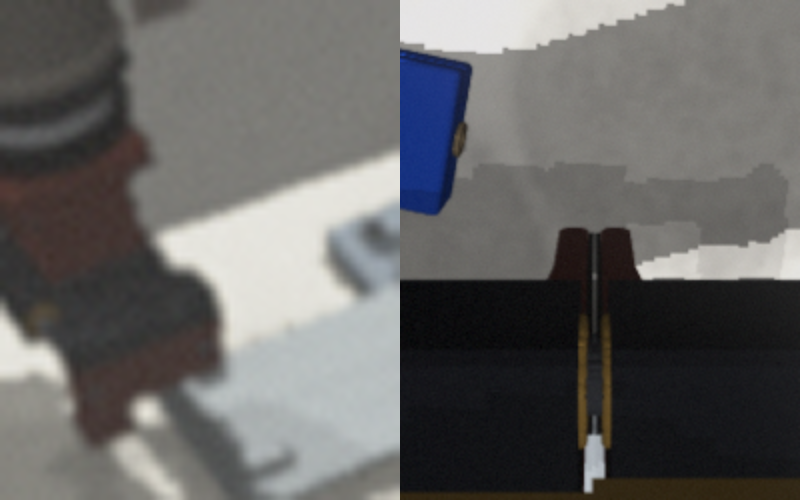

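The fingertip, at (95,443) in the left half, is now clearly outside the end plate and lower than its top. Now I push.

arm_command:
  commands:
    - [1,-1,0,0,0]
    - [1,-1,0,0,0]
    - [1,-1,0,0,0]
    - [1,-1,0,0,0]
    - [1,-1,0,0,0]
    - [1,-1,0,0,0]
    - [1,-1,0,0,0]
    - [1,-1,0,0,0]
    - [1,-1,0,0,0]

```text
time: 9.5
tcp_pos: [0.5408, 0.187, 0.0341]
ee_rot: [0.0, 0.686, 0.727, 0.0]
wrist_force: [1.3, 1.9, 2.0]
gripper_width: 0.005
grasp_force: 0.9
```

arm_command:
  commands:
    - [1,-0.3,0,0,0]
    - [1,-0.2,0,0,0]
    - [1,-0.2,0,0,0]

```text
time: 9.8
tcp_pos: [0.5409, 0.1811, 0.034]
ee_rot: [-0.0, 0.686, 0.727, -0.0]
wrist_force: [0.2, 2.1, 0.2]
gripper_width: 0.005
grasp_force: 0.8
```

arm_command:
  commands:
    - [1,-0.2,0,0,0]
    - [1,-0.2,0,0,0]

```text
time: 10.0
tcp_pos: [0.5411, 0.1771, 0.034]
ee_rot: [-0.0, 0.686, 0.727, -0.0]
wrist_force: [0.4, 1.6, 0.3]
gripper_width: 0.006
grasp_force: 0.8
```

Contact: about 1.6–2 N, the sliding friction. I continue to the stop.

arm_command:
  commands:
    - [1,-0.2,0,0,0]
    - [1,-0.2,0,0,0]

```text
time: 10.2
tcp_pos: [0.5412, 0.1749, 0.034]
ee_rot: [-0.001, 0.686, 0.728, 0.001]
wrist_force: [-0.1, 9.5, -1.0]
gripper_width: 0.004
grasp_force: 4.8
```

arm_command:
  commands:
    - [1,-0.1,0,0,0]
    - [1,-0.1,0,0,0]

```text
time: 10.4
tcp_pos: [0.5412, 0.175, 0.0341]
ee_rot: [-0.001, 0.685, 0.728, 0.002]
wrist_force: [-0.4, 11.7, -2.3]
gripper_width: 0.007
grasp_force: 6.0
```

arm_command:
  commands:
    - [1,-0.1,0,0,0]
    - [1,-0.1,0,0,0]

```text
time: 10.6
tcp_pos: [0.5412, 0.1749, 0.0341]
ee_rot: [-0.002, 0.685, 0.729, 0.002]
wrist_force: [-1.3, 15.7, -3.2]
gripper_width: 0.007
grasp_force: 8.0
```

The force rises while the tool stands still, so the tray is home. I back off and go up beside the wheel.

arm_command:
  commands:
    - [1,1,0,0,0]
    - [1,2,0,0,0]
    - [1,0,0,-3,0]
    - [1,0,0,-3,0]
    - [1,0,0,-4,0]
    - [1,0,0,-4,0]
    - [1,0,0,-4,0]
    - [1,0,0,-4,0]
    - [1,0,0,0,0]
    - [1,0,0,0,0]

```text
time: 11.6
tcp_pos: [0.5401, 0.1982, 0.2544]
ee_rot: [0.0, 0.687, 0.727, 0.0]
wrist_force: [0.8, -0.8, -0.7]
gripper_width: 0.003
grasp_force: 0.0
```

```bash
cat > w.py <<'E'
from h import *
from scipy.optimize import least_squares
from scipy import ndimage as nd
def balls(n,im,H,a0,z):
    out=[]
    for k in range(4):
        a=a0+k*np.pi/2; p=proj(n,[H[0]+.094*np.cos(a),H[1]+.094*np.sin(a),z])
        x,y=np.round(p).astype(int); r=7
        g=im[y-r:y+r+1,x-r:x+r+1].astype(float).max(2); w=np.clip(75-g,0,None)
        l,m=nd.label(w>0); 
        if m==0: out.append(None); continue
        s=nd.sum(w,l,range(1,m+1)); j=np.argmax(s)+1; c=nd.center_of_mass(w*(l==j))
        out.append((x-r+c[1],y-r+c[0],p))
    return out
E
python3 - <<'E'
from w import *
fr={n:imaging.grab_frame(n) for n in("scene","top")}
H=[.555,-.010];a0=np.radians(-27.4)
obs=[]
for n in fr:
    for k,b in enumerate(balls(n,fr[n],H,a0,.2085)):
        if b: print(n,k,np.round(b[:2],1),b[2].round(1)); obs.append((n,k,b[0],b[1]))
# fit hub x,y,z, angle
def res(v,keep):
    r=[]
    for n,k,x,y in keep:
        a=v[3]+k*np.pi/2; r+=list(proj(n,[v[0]+.094*np.cos(a),v[1]+.094*np.sin(a),v[2]])-[x,y])
    return r
s=least_squares(res,[.555,-.01,.2085,a0],args=(obs,),loss="soft_l1"); print(s.x,np.degrees(s.x[3]),np.round(s.fun,1))
for n in fr:
  for m,z in [("tray_end",.056),("mould",.032),("plate_face",.067)]:
    for r in finder.mark_of(m,n)[:2]: print(n,m,np.round(r["point"],1),round(r["score"],2),onz(n,r["point"],z).round(4))
E
```

```text
scene 0 [245.2 163.9] [246.  164.4]
scene 1 [213.6 183.7] [214.7 182.3]
scene 2 [244.9 201. ] [245.9 199.2]
scene 3 [276.6 180.9] [277.1 179.6]
top 0 [275.6 133.2] [275.7 133.4]
top 1 [234.4 145.6] [234.8 145.8]
top 2 [247.1 186.5] [247.1 186.4]
top 3 [288.3 173.9] [288.3 173.8]
[ 0.55646957 -0.00853655  0.20384955 -0.4788468 ] -27.435900659912942 [ 0.3  1.6  0.6 -0.2  0.4 -0.6 -0.2 -0.1 -0.4  0.1  0.1  0.1 -0.3 -0.4
 -0.5 -0.3]
scene tray_end [197.8 238.9] 0.73 [0.5568 0.1653 0.056 ]
scene mould [170.4 290.6] 0.81 [0.4172 0.3105 0.032 ]
scene mould [309.6 219.7] 0.71 [ 0.4826 -0.1948  0.032 ]
scene plate_face [250.9 218. ] 0.62 [ 0.5507 -0.0161  0.067 ]
top tray_end [212.2 169.5] 0.95 [0.5487 0.1679 0.056 ]
top mould [314.1 146.9] 0.74 [ 0.6364 -0.1884  0.032 ]
top mould [382.9 216.5] 0.7 [ 0.3913 -0.4292  0.032 ]
```

Hub ≈ (0.556, -0.009), with arms at -27.4° (mod 90°). Height ≈ 0.204, too coarse to settle which quarter turn the wheel is at. I'll settle it by touch: the table first (calibrates fingertip height), then the hub top.

arm_command:
  commands:
    - [1,3.5,0,2,0]
    - [1,3.5,0,3,0]
    - [1,0,0,4,0]
    - [1,0,0,4,0]
    - [1,0,0,4,0]
    - [1,0,0,4,0]
    - [1,0,0,2,0]
    - [1,0,0,1,0]
    - [1,0,0,0,0]
    - [1,0,0,0,0]

```text
time: 13.0
tcp_pos: [0.5368, 0.269, 0.015]
ee_rot: [0.0, 0.686, 0.727, 0.001]
wrist_force: [0.8, -0.0, -0.6]
gripper_width: 0.001
grasp_force: 0.0
```

arm_command:
  commands:
    - [1,0,0,0.4,0]
    - [1,0,0,0.4,0]
    - [1,0,0,0.4,0]
    - [1,0,0,0.4,0]
    - [1,0,0,0.4,0]

```text
time: 13.5
tcp_pos: [0.5359, 0.2687, -0.0062]
ee_rot: [-0.0, 0.686, 0.727, 0.0]
wrist_force: [0.8, -0.5, 0.8]
gripper_width: 0.004
grasp_force: 0.0
```

arm_command:
  commands:
    - [1,0,0,0.2,0]
    - [1,0,0,0.2,0]
    - [1,0,0,0.2,0]

```text
time: 13.8
tcp_pos: [0.536, 0.2686, -0.0121]
ee_rot: [0.0, 0.686, 0.727, 0.0]
wrist_force: [-0.4, 0.2, -1.1]
gripper_width: 0.002
grasp_force: 0.0
```

arm_command:
  commands:
    - [1,0,0,0.2,0]
    - [1,0,0,0.15,0]

```text
time: 14.0
tcp_pos: [0.5359, 0.2686, -0.0156]
ee_rot: [-0.0, 0.686, 0.727, 0.0]
wrist_force: [1.2, -0.2, 0.1]
gripper_width: 0.004
grasp_force: 0.0
```

arm_command:
  commands:
    - [1,0,0,0.15,0]
    - [1,0,0,0.15,0]

```text
time: 14.2
tcp_pos: [0.536, 0.2687, -0.0185]
ee_rot: [0.0, 0.686, 0.727, 0.0]
wrist_force: [-0.4, -0.7, -0.1]
gripper_width: 0.005
grasp_force: 0.0
```

arm_command:
  commands:
    - [1,0,0,0.15,0]
    - [1,0,0,0.15,0]

```text
time: 14.4
tcp_pos: [0.536, 0.2687, -0.0215]
ee_rot: [0.0, 0.686, 0.727, 0.0]
wrist_force: [0.1, 0.1, 1.0]
gripper_width: 0.008
grasp_force: 0.0
```

arm_command:
  commands:
    - [1,0,0,0.1,0]
    - [1,0,0,0.1,0]

```text
time: 14.6
tcp_pos: [0.5359, 0.2687, -0.0235]
ee_rot: [-0.0, 0.686, 0.727, 0.0]
wrist_force: [-0.1, 1.1, -0.0]
gripper_width: 0.002
grasp_force: 0.0
```

arm_command:
  commands:
    - [1,0,0,0.1,0]
    - [1,0,0,0.1,0]

```text
time: 14.8
tcp_pos: [0.536, 0.2687, -0.0255]
ee_rot: [-0.0, 0.686, 0.727, 0.0]
wrist_force: [0.7, 0.6, -0.2]
gripper_width: 0.003
grasp_force: 0.0
```

arm_command:
  commands:
    - [1,0,0,0.1,0]
    - [1,0,0,0.1,0]

```text
time: 15.0
tcp_pos: [0.536, 0.2686, -0.0275]
ee_rot: [-0.0, 0.686, 0.727, 0.0]
wrist_force: [-0.8, 0.1, -0.3]
gripper_width: 0.003
grasp_force: 0.0
```

arm_command:
  commands:
    - [1,0,0,0.1,0]
    - [1,0,0,0.1,0]

```text
time: 15.2
tcp_pos: [0.5359, 0.2687, -0.0295]
ee_rot: [-0.0, 0.686, 0.727, 0.0]
wrist_force: [0.3, -0.2, 0.4]
gripper_width: 0.005
grasp_force: 0.0
```

arm_command:
  commands:
    - [1,0,0,0.1,0]
    - [1,0,0,0.1,0]

```text
time: 15.4
tcp_pos: [0.536, 0.2687, -0.0303]
ee_rot: [-0.0, 0.686, 0.727, -0.0]
wrist_force: [-5.4, -2.1, 22.0]
gripper_width: 0.007
grasp_force: 10.8
```

arm_command:
  commands:
    - [1,0,0,0.1,0]
    - [1,0,0,0.1,0]

```text
time: 15.6
tcp_pos: [0.536, 0.2687, -0.0304]
ee_rot: [-0.001, 0.687, 0.727, 0.0]
wrist_force: [-12.1, -5.1, 40.8]
gripper_width: 0.002
grasp_force: 20.2
```

```bash
python3 - <<'E'
from h import *
s=bot.get_state(); p=s["tcp_pos"]; print(p,s["wrist_force"])
im=imaging.grab_frame("scene")
q=proj("scene",p+[0,0,.03]).astype(int); x0,y0=q-[35,35]
a=cv2.resize(im[y0:y0+60,x0:x0+80],(800,600),interpolation=cv2.INTER_CUBIC)[:,:,::-1].copy()
for dz in (0,.02,.03,.04):
  u=(proj("scene",p+[0,0,dz])+.5-[x0,y0])*10; cv2.circle(a,(int(u[0]),int(u[1])),5,(0,int(dz*6000),255),2)
cv2.imwrite("pics/z5.png",a)
E
```

```text
[ 0.53599249  0.26874572 -0.03042733] [-12.07913719  -5.13745158  40.81788426]
```

View pics/z5.png

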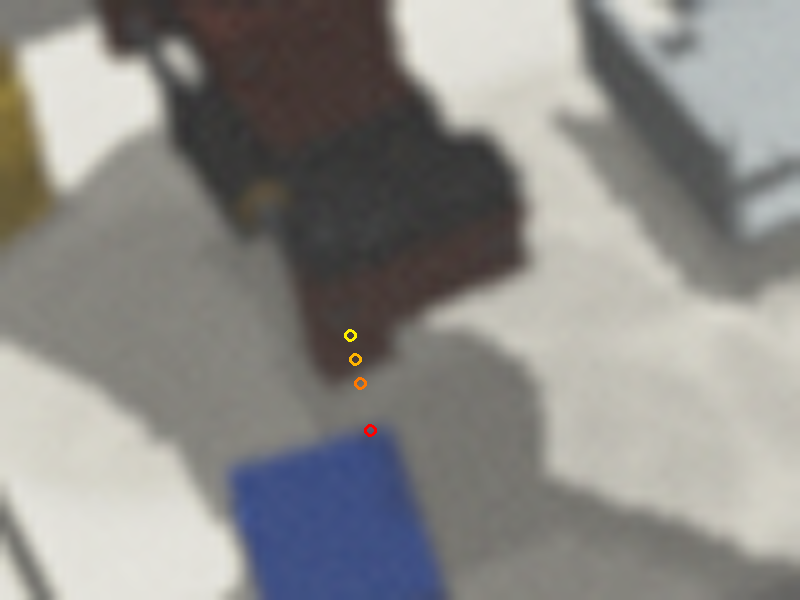

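Table contact comes at reported z = -0.030, so the fingertip sits 30 mm above the reported TCP. The picture agrees: tip at (340,385) on the table, beside the blue block but not touching it. Up and over the hub.

arm_command:
  commands:
    - [1,0,0,-4,0]
    - [1,0,0,-4,0]
    - [1,0,0,-4,0]
    - [1,0,0,-4,0]
    - [1,0,0,-4,0]
    - [1,0,0,-4,0]
    - [1,0,0,-4,0]
    - [1,0,0,0,0]

```text
time: 16.45
tcp_pos: [0.539, 0.27, 0.2526]
ee_rot: [0.001, 0.687, 0.727, 0.005]
wrist_force: [1.2, 0.2, -0.6]
gripper_width: 0.006
grasp_force: 0.0
```

arm_command:
  commands:
    - [1,-3.1,0,0,0]
    - [1,-3.1,0,0,0]
    - [1,-3.1,0,0,0]
    - [1,-3.1,0,0,0]
    - [1,-3.1,0,0,0]
    - [1,-3.1,0,0,0]
    - [1,-3.1,0.1,0,0]
    - [1,-3.1,0.1,0,0]
    - [1,-3.1,0.1,0,0]
    - [1,0,0,0,0]

```text
time: 17.45
tcp_pos: [0.5546, -0.0152, 0.2462]
ee_rot: [0.001, 0.689, 0.725, -0.001]
wrist_force: [0.4, 0.1, -0.1]
gripper_width: 0.006
grasp_force: 0.0
```

arm_command:
  commands:
    - [1,0.3,0,2,0]
    - [1,0.3,0,1.5,0]
    - [1,0,0,0.8,0]
    - [1,0,0,0,0]

```text
time: 17.85
tcp_pos: [0.5537, -0.0032, 0.2022]
ee_rot: [-0.001, 0.686, 0.728, -0.001]
wrist_force: [0.3, -0.9, 0.2]
gripper_width: 0.003
grasp_force: 0.0
```

arm_command:
  commands:
    - [1,0,0,0.2,0]
    - [1,0,0,0.2,0]

```text
time: 18.05
tcp_pos: [0.5553, -0.0037, 0.2001]
ee_rot: [0.0, 0.686, 0.727, 0.001]
wrist_force: [0.8, -0.6, 0.3]
gripper_width: 0.006
grasp_force: 0.0
```

arm_command:
  commands:
    - [1,0,0,0.15,0]
    - [1,0,0,0.1,0]

```text
time: 18.25
tcp_pos: [0.5549, -0.0038, 0.1973]
ee_rot: [0.0, 0.686, 0.727, 0.0]
wrist_force: [0.5, 0.0, -1.1]
gripper_width: 0.008
grasp_force: 0.0
```

arm_command:
  commands:
    - [1,0,0,0.1,0]
    - [1,0,0,0.05,0]

```text
time: 18.45
tcp_pos: [0.5547, -0.0037, 0.1955]
ee_rot: [-0.0, 0.686, 0.727, 0.0]
wrist_force: [-0.7, 0.3, -0.2]
gripper_width: 0.002
grasp_force: 0.0
```

arm_command:
  commands:
    - [1,0,0,0.1,0]
    - [1,0,0,0.05,0]

```text
time: 18.65
tcp_pos: [0.5547, -0.0037, 0.194]
ee_rot: [-0.0, 0.686, 0.727, 0.0]
wrist_force: [0.0, 0.2, 0.3]
gripper_width: 0.006
grasp_force: 0.0
```

arm_command:
  commands:
    - [1,0,0,0.1,0]
    - [1,0,0,0,0]

```text
time: 18.85
tcp_pos: [0.5546, -0.0037, 0.1929]
ee_rot: [-0.0, 0.686, 0.727, -0.0]
wrist_force: [-0.1, -0.8, -0.5]
gripper_width: 0.005
grasp_force: 0.0
```

arm_command:
  commands:
    - [1,0,0,0.1,0]
    - [1,0,0,0,0]

```text
time: 19.05
tcp_pos: [0.5546, -0.0037, 0.192]
ee_rot: [-0.0, 0.686, 0.727, -0.0]
wrist_force: [0.8, -0.6, -0.5]
gripper_width: 0.002
grasp_force: 0.0
```

arm_command:
  commands:
    - [1,0,0,0.1,0]
    - [1,0,0,0,0]

```text
time: 19.25
tcp_pos: [0.5546, -0.0037, 0.1909]
ee_rot: [-0.0, 0.686, 0.727, -0.0]
wrist_force: [0.2, 0.5, 0.1]
gripper_width: 0.008
grasp_force: 0.0
```

arm_command:
  commands:
    - [1,0,0,0.1,0]
    - [1,0,0,0,0]

```text
time: 19.45
tcp_pos: [0.5548, -0.0037, 0.1904]
ee_rot: [-0.0, 0.686, 0.727, 0.0]
wrist_force: [-1.1, 0.4, 4.6]
gripper_width: 0.006
grasp_force: 1.9
```

arm_command:
  commands:
    - [1,0,0,0.1,0]
    - [1,0,0,0,0]

```text
time: 19.65
tcp_pos: [0.5549, -0.0037, 0.1903]
ee_rot: [-0.0, 0.686, 0.727, 0.0]
wrist_force: [-4.2, 0.7, 11.8]
gripper_width: 0.004
grasp_force: 5.7
```

arm_command:
  commands:
    - [1,0,0,0.1,0]
    - [1,0,0,0,0]

```text
time: 19.85
tcp_pos: [0.5549, -0.0037, 0.1902]
ee_rot: [-0.0, 0.687, 0.727, 0.001]
wrist_force: [-7.4, 0.2, 19.6]
gripper_width: 0.006
grasp_force: 9.3
```

arm_command:
  commands:
    - [1,0,0,0.1,0]
    - [1,0,0,0,0]

```text
time: 20.05
tcp_pos: [0.555, -0.0037, 0.1901]
ee_rot: [-0.0, 0.687, 0.727, 0.001]
wrist_force: [-10.2, 1.4, 26.4]
gripper_width: 0.009
grasp_force: 12.9
```

Hub contact is at 0.1905, so the hub top is at 0.2205 and the hub at 0.2065. That makes the wheel value ≈ 120.7° (2.11 rad). The target is 7.84 rad, a further 329° clockwise. I raise and enter the gap between the arms at 62.6° and 152.6°.

arm_command:
  commands:
    - [1,0,0,-2.8,0]
    - [1,0,0,0,0]
    - [1,2.9,-0.8,0,0]
    - [1,2.8,-0.8,0,0]
    - [1,0,0,0,0]
    - [1,0,0,2,0]
    - [1,0,0,2,0]
    - [1,0,0,1.5,0]
    - [1,0,0,0,0]

```text
time: 20.95
tcp_pos: [0.5338, 0.0513, 0.1577]
ee_rot: [-0.001, 0.687, 0.727, -0.002]
wrist_force: [-0.4, 0.0, -0.1]
gripper_width: 0.001
grasp_force: 0.0
```

```bash
cat > arc.py <<'E'
import sys; from h import *
H=np.array([.5555,-.0095]); s=bot.get_state(); p=np.array(s["tcp_pos"]); w,x,y,z=s["ee_rot"]
ax=np.array([2*x*x-1,2*x*y]); ay=np.array([2*x*y,2*y*y-1])
d=p[:2]-H; a=np.arctan2(d[1],d[0]); print("at",np.degrees(a),np.linalg.norm(d),p[2],s["wrist_force"])
step=float(sys.argv[1]); N=int(sys.argv[2]); zt=float(sys.argv[3]); cur=p[:2].copy(); rows=[]
for k in range(1,N+1):
    b=a-np.radians(step*k); t=H+.065*np.array([np.cos(b),np.sin(b)]); e=t-cur
    r=[round(100*e@ax,1),round(100*e@ay,1)]; cur=cur+(r[0]*ax+r[1]*ay)/100; rows.append([1]+r+[zt,0])
    if k%10==0 or k==N: print(rows); rows=[]
E
python3 arc.py 10 36 0.04
```

```text
at 109.62060041286131 0.06458908599283884 0.1577425039500565 [-0.36227637  0.04279024 -0.13838878]
[[1, np.float64(0.3), np.float64(1.1), 0.04, 0], [1, np.float64(-0.0), np.float64(1.1), 0.04, 0], [1, np.float64(-0.2), np.float64(1.2), 0.04, 0], [1, np.float64(-0.3), np.float64(1.0), 0.04, 0], [1, np.float64(-0.6), np.float64(1.0), 0.04, 0], [1, np.float64(-0.7), np.float64(0.9), 0.04, 0], [1, np.float64(-0.8), np.float64(0.8), 0.04, 0], [1, np.float64(-1.0), np.float64(0.5), 0.04, 0], [1, np.float64(-1.1), np.float64(0.5), 0.04, 0], [1, np.float64(-1.1), np.float64(0.2), 0.04, 0]]
[[1, np.float64(-1.1), np.float64(0.0), 0.04, 0], [1, np.float64(-1.1), np.float64(-0.2), 0.04, 0], [1, np.float64(-1.1), np.float64(-0.3), 0.04, 0], [1, np.float64(-1.0), np.float64(-0.6), 0.04, 0], [1, np.float64(-0.9), np.float64(-0.7), 0.04, 0], [1, np.float64(-0.7), np.float64(-0.8), 0.04, 0], [1, np.float64(-0.6), np.float64(-1.0), 0.04, 0], [1, np.float64(-0.4), np.float64(-1.1), 0.04, 0], [1, np.float64(-0.3), np.float64(-1.1), 0.04, 0], [1, np.float64(0.0), np.float64(-1.1), 0.04, 0]]
[[1, np.float64(0.2), np.float64(-1.1), 0.04, 0], [1, np.float64(0.3), np.float64(-1.1), 0.04, 0], [1, np.float64(0.6), np.float64(-1.0), 0.04, 0], [1, np.float64(0.7), np.float64(-0.9), 0.04, 0], [1, np.float64(0.9), np.float64(-0.7), 0.04, 0], [1, np.float64(0.9), np.float64(-0.6), 0.04, 0], [1, np.float64(1.1), np.float64(-0.4), 0.04, 0], [1, np.float64(1.1), np.float64(-0.2), 0.04, 0], [1, np.float64(1.1), np.float64(-0.1), 0.04, 0], [1, np.float64(1.1), np.float64(0.2), 0.04, 0]]
[[1, np.float64(1.1), np.float64(0.4), 0.04, 0], [1, np.float64(1.0), np.float64(0.5), 0.04, 0], [1, np.float64(0.9), np.float64(0.7), 0.04, 0], [1, np.float64(0.7), np.float64(0.9), 0.04, 0], [1, np.float64(0.6), np.float64(0.9), 0.04, 0], [1, np.float64(0.4), np.float64(1.1), 0.04, 0]]
```

arm_command:
  commands:
    - [1,0.3,1.1,0,0]
    - [1,0,1.1,0,0]
    - [1,-0.2,1.2,0,0]
    - [1,-0.3,1.0,0,0]
    - [1,-0.6,1.0,0.04,0]
    - [1,-0.7,0.9,0.04,0]
    - [1,-0.8,0.8,0.04,0]
    - [1,-1.0,0.5,0.04,0]
    - [1,-1.1,0.5,0.04,0]
    - [1,-1.1,0.2,0.04,0]

```text
time: 21.95
tcp_pos: [0.6221, 0.0016, 0.1577]
ee_rot: [-0.0, 0.686, 0.727, 0.0]
wrist_force: [-2.5, 3.2, -1.0]
gripper_width: 0.006
grasp_force: 1.5
```

```bash
sed -i 's/r=\[round(100\*e@ax,1),round(100\*e@ay,1)\]/r=[float(round(100*e@ax,1)),float(round(100*e@ay,1))]/' arc.py; python3 arc.py 10 10 0.04
```

```text
at 9.423927452850668 0.06749965207355887 0.15766779815901386 [-2.45944417  3.16265707 -0.96537   ]
[[1, -1.2, -0.2, 0.04, 0], [1, -1.1, -0.2, 0.04, 0], [1, -1.1, -0.4, 0.04, 0], [1, -0.9, -0.5, 0.04, 0], [1, -0.9, -0.7, 0.04, 0], [1, -0.8, -0.9, 0.04, 0], [1, -0.6, -1.0, 0.04, 0], [1, -0.4, -1.0, 0.04, 0], [1, -0.2, -1.1, 0.04, 0], [1, -0.0, -1.2, 0.04, 0]]
```

About 3 N of resistance, which matches the wheel's friction. Next rows.

arm_command:
  commands:
    - [1,-1.2,-0.2,0.04,0]
    - [1,-1.1,-0.2,0.04,0]
    - [1,-1.1,-0.4,0.04,0]
    - [1,-0.9,-0.5,0.04,0]
    - [1,-0.9,-0.7,0.04,0]
    - [1,-0.8,-0.9,0.04,0]
    - [1,-0.6,-1.0,0.04,0]
    - [1,-0.4,-1.0,0.04,0]
    - [1,-0.2,-1.1,0.04,0]
    - [1,0,-1.2,0.04,0]

```text
time: 22.95
tcp_pos: [0.5534, -0.0742, 0.1538]
ee_rot: [0.001, 0.686, 0.727, 0.0]
wrist_force: [3.4, 1.2, 0.3]
gripper_width: 0.005
grasp_force: 1.6
```

```bash
python3 arc.py 10 10 0.06; python3 - <<'E'
from w import *
H=[.5555,-.0095]
for n in("top","scene"):
    im=imaging.grab_frame(n); best=[]
    for d in range(0,90,3):
        b=balls(n,im,H,np.radians(d),.200); best.append((sum(np.hypot(q[0]-q[2][0],q[1]-q[2][1]) if q else 7 for q in b),d))
    print(n,sorted(best)[:4])
E
```

```text
at -91.81621697479646 0.06476727322882563 0.15383071572201326 [3.42201985 1.19597843 0.31599323]
[[1, 0.2, -1.1, 0.06, 0], [1, 0.4, -1.1, 0.06, 0], [1, 0.5, -1.0, 0.06, 0], [1, 0.8, -0.8, 0.06, 0], [1, 0.8, -0.8, 0.06, 0], [1, 1.0, -0.5, 0.06, 0], [1, 1.1, -0.4, 0.06, 0], [1, 1.1, -0.2, 0.06, 0], [1, 1.1, 0.0, 0.06, 0], [1, 1.1, 0.2, 0.06, 0]]
top [(np.float64(15.81278330296585), 75), (np.float64(17.724797891265265), 78), (np.float64(18.643680858401183), 69), (np.float64(19.186218728137614), 72)]
scene [(np.float64(5.177879718058229), 72), (np.float64(6.0108337162507794), 75), (np.float64(7.692725626952907), 69), (np.float64(12.091008358329749), 66)]
```

The pushed arm is at about -107°, with the finger 15° behind it. That is 170° of the 329° done.

arm_command:
  commands:
    - [1,0.2,-1.1,0.06,0]
    - [1,0.4,-1.1,0.06,0]
    - [1,0.5,-1.0,0.06,0]
    - [1,0.8,-0.8,0.06,0]
    - [1,0.8,-0.8,0.06,0]
    - [1,1.0,-0.5,0.06,0]
    - [1,1.1,-0.4,0.06,0]
    - [1,1.1,-0.2,0.06,0]
    - [1,1.1,0,0.06,0]
    - [1,1.1,0.2,0.06,0]

```text
time: 24.05
tcp_pos: [0.4916, 0.0041, 0.1474]
ee_rot: [-0.0, 0.687, 0.727, -0.001]
wrist_force: [1.3, -4.6, 1.1]
gripper_width: 0.008
grasp_force: 1.8
```

```bash
python3 arc.py 10 5 0.04
```

```text
at 167.96772972544295 0.0653829387183595 0.14740174931569017 [ 1.29139788 -4.63888062  1.06170568]
[[1, 1.1, 0.4, 0.04, 0], [1, 0.9, 0.6, 0.04, 0], [1, 0.9, 0.7, 0.04, 0], [1, 0.7, 0.9, 0.04, 0], [1, 0.6, 1.0, 0.04, 0]]
```

arm_command:
  commands:
    - [1,1.1,0.4,0.04,0]
    - [1,0.9,0.6,0.04,0]
    - [1,0.9,0.7,0.04,0]
    - [1,0.7,0.9,0.04,0]
    - [1,0.6,1.0,0.04,0]

```text
time: 24.55
tcp_pos: [0.5256, 0.0485, 0.1451]
ee_rot: [-0.001, 0.686, 0.727, -0.001]
wrist_force: [-2.7, -3.8, 0.2]
gripper_width: 0.006
grasp_force: 1.7
```

```bash
cat > fit.py <<'E'
from w import *
H=[.5555,-.0095]
im=imaging.grab_frame("scene"); best=[]
for d in range(0,90,2):
    b=balls("scene",im,H,np.radians(d),.193); best.append((round(sum(np.hypot(q[0]-q[2][0],q[1]-q[2][1]) if q else 7 for q in b),1),d))
d=min(best)[1]; print(sorted(best)[:4])
b=balls("scene",im,H,np.radians(d),.193)
def res(v):
    return [t for k,q in enumerate(b) if q for t in proj("scene",[v[0]+.094*np.cos(v[3]+k*np.pi/2),v[1]+.094*np.sin(v[3]+k*np.pi/2),.193+v[2]*0])-q[:2]]
s=least_squares(res,[*H,0,np.radians(d)],loss="soft_l1",f_scale=.5); print(s.x,np.degrees(s.x[3]),np.round(s.fun,1))
E
python3 fit.py; python3 arc.py 10 1 0
```

```text
[(np.float64(4.5), 10), (np.float64(4.9), 8), (np.float64(4.9), 12), (np.float64(6.2), 14)]
[ 0.55057018 -0.00671367  0.          0.1861539 ] 10.66583298061558 [-0.1  0.1 -0.4 -0.3  0.5  0.1  0.   0.1]
at 115.14106246311552 0.06590171534894035 0.14532214023684548 [ 0.02153508 -0.04320656 -1.35381356]
[[1, 0.2, 1.1, 0.0, 0]]
```

The wheel is at 7.72 rad, about 7° short of the target. One small push.

arm_command:
  commands:
    - [1,0.1,0.4,0,0]
    - [1,0.1,0.4,0,0]
    - [1,0,0,0,0]
    - [1,0,0,0,0]

```text
time: 25.0
tcp_pos: [0.5338, 0.0503, 0.1457]
ee_rot: [0.0, 0.686, 0.727, 0.0]
wrist_force: [-2.5, 0.5, -1.4]
gripper_width: 0.0
grasp_force: 0.9
```

```bash
python3 fit.py; python3 arc.py 10 1 0
```

```text
[(np.float64(4.3), 2), (np.float64(5.2), 4), (np.float64(5.9), 0), (np.float64(6.2), 6)]
[ 5.50952565e-01 -6.82533341e-03  2.98019677e-19  4.98745512e-02] 2.857601289281303 [-0.2  0.1 -0.  -0.2  0.   0.1  0.3 -0.1]
at 110.01271565499893 0.06349727521728776 0.14580778741048667 [-1.34861948  0.75502088 -0.29900851]
[[1, 0.4, 1.1, 0.0, 0]]
```

arm_command:
  commands:
    - [1,0,-0.8,0,0]
    - [1,0,-0.8,0,0]
    - [1,0,0,-2,0]
    - [1,0,0,-3,0]
    - [1,0,0,-4,0]
    - [1,2,0,-2,0]
    - [1,4,0,0,0]
    - [1,4,0,0,0]
    - [1,4,0,0,0]
    - [1,3,0,0,0]

```text
time: 26.05
tcp_pos: [0.507, 0.2214, 0.2561]
ee_rot: [-0.0, 0.686, 0.728, 0.001]
wrist_force: [-0.5, -0.0, 1.2]
gripper_width: 0.004
grasp_force: 0.0
```

```bash
python3 fit.py; python3 - <<'E'
from h import *
im=imaging.grab_frame("scene"); t=imaging.grab_frame("top")
a=cv2.resize(im[155:255,195:290],(570,600),interpolation=cv2.INTER_CUBIC)
b=np.zeros((600,230,3),np.uint8); b[:230]=cv2.resize(t[120:205,205:290],(230,230))
cv2.imwrite("pics/f6.png",np.hstack([a,b])[:,:,::-1]); print(bot.get_state()["tcp_pos"],bot.get_state()["time"])
E
```

```text
[(np.float64(6.0), 4), (np.float64(6.5), 2), (np.float64(6.6), 6), (np.float64(7.8), 8)]
[ 0.55119742 -0.00513429 -0.00668138  0.06765477] 3.876333023510829 [ 1.2  0.4 -0.1  0.   0.  -0.1 -0.6 -0.2]
[0.50702227 0.22082702 0.25567807] 26.2
```

View pics/f6.png

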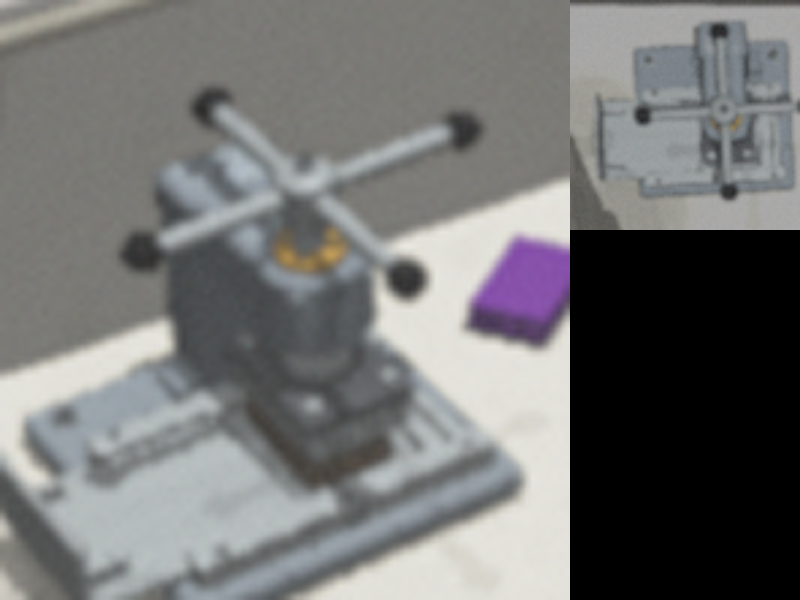

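The picture shows the tray home, the plate down on the mould with its dark brown edge at (340,460), and the wheel arms lined up with the press axes. Last check: the hub height from both cameras (was 0.2038 at 0.2065 true), then hand in.

```bash
python3 - <<'E'
from w import *
H=[.5555,-.0095];a0=np.radians(3.8); obs=[]
for n in("scene","top"):
    im=imaging.grab_frame(n)
    obs+=[(n,k,b[0],b[1]) for k,b in enumerate(balls(n,im,H,a0,.191)) if b]
def res(v): return [t for n,k,x,y in obs for t in proj(n,[v[0]+.094*np.cos(v[3]+k*np.pi/2),v[1]+.094*np.sin(v[3]+k*np.pi/2),v[2]])-[x,y]]
s=least_squares(res,[*H,.191,a0],loss="soft_l1",f_scale=.5); print(s.x,np.degrees(s.x[3]),np.round(s.fun,1))
if abs(s.x[2]-.189)<.003: print(job_done())
E
```

```text
[ 0.55687729 -0.00857596  0.18851025  0.06776062] 3.8823977630023356 [ 1.5  0.5  0.3 -0.1  0.1 -0.2 -0.5 -0.2  0.   0.3  0.1 -0.1 -0.3 -0.3
 -0.6 -0. ]
the job is handed in; nothing more can be done
None
```

The job is handed in: I pushed the tray home to its stop, then turned the wheel clockwise to about 7.84 rad, a quarter turn past plate contact (springs squeezed about 4 mm of 10), and the arm is clear; one height-finding touch on the bare table reached 41 N at the fingertip, which the 40 N limit on arm and gripper body may or may not count.

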